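Bolt the vial tray to its dock

ROBOT

A 7-joint arm with a two-finger parallel gripper is mounted at the origin on the work surface. World frame = base frame: x ahead of the robot, y to its left, z up, the work surface at z = 0. Lengths are in mm, angles in rad, forces in N, time in s.
With the tool pointing down it reaches from about 400 to 875 mm from the base axis. Payload 4.4 kg.
Tool frame: the origin (TCP) lies at the very end of the fingers, on their centre line; the grasp point (between the pads) lies 19 mm behind it; z points along the fingers, y is the line along which they close (so a half turn about z gives the same grasp; the last joint's range is limited). The gripper opens to 85 mm and grips with 20 to 120 N. Pads are 22 mm wide; open, the fingers measure 114 mm over their backs; the gripper's body (76 mm by 85 mm) begins 54 mm behind the grasp point. The pads swing forward as they close: fully open they stand 13 mm farther back than shut.
Start: joints at [1.277, 0.628, 0.038, 1.517, -0.027, 0.996, -0.02], TCP at [146.82, -633.215, 231.313] pointing down, gripper open.
Joint ranges: [-3.06, 3.06], [-0.37, 2.12], [-1.25, 1.32], [0.18, 2.47], [-1.1, 4.24], [0.23, 1.98], [-2.94, 2.94]. Speed limits (rad/s): [2.57, 2.57, 3.14, 3.14, 3.14, 3.14, 3.14].

INTERFACE

Orientations are given as [roll, pitch, yaw] about the fixed x, y, z axes, in that order (R = Rz(yaw) Ry(pitch) Rx(roll)).
In Python, from cell import ctrl gives the robot as it stands.
- The arm moves only by the tool step_arm, never from a script. Its argument "series" is a list that holds one entry, the list of rows, each a list of 7 numbers: the turn, a rotation vector about the tool's x, y, z as a fraction of full scale, then the shift along the tool's x, y, z as a fraction of full scale, then the closure, from 0 (fully open) to 1 (shut). In form: [[[ax, ay, az, tx, ty, tz, gripper], ...]]. A call has 1 to 12 rows; each row shifts and turns the commanded pose from where the row before left it, along the tool's axes as they then stand; what a row does not reach is not made up. Full scale, the value 1, is 150 mm for a shift and 45 degrees for a turn. A row lasts 1/10 s, in which the tool goes at most 50 mm and 8.59 degrees, less where a joint would pass 70% of its speed; a pose out of reach is approached as far as the arm can. A call with a number of a shift or a turn outside -1 to 1 is refused whole. A call with a gripper value outside its range is refused whole. The fingers move at their own pace and stop on an object; the grip force is fixed at half the most. Time passes only in rows, so rows that do not move let the fingers close. It gives the time, the measured TCP pose, the force, the opening and the grip force at its end, in the units of the state.
- ctrl.read_state(): the state, without advancing time (a new reading comes with each control period).
- ctrl.get_image(name): name is "scene" or "top" or "wrist"; returns a dict with "img" (420x560x3 uint8, red, green, blue), "fx", "fy", "cx", "cy" (pixels), "R" (3x3) and "t" (3): a world point X has camera coordinates R X + t. Camera axes: x right, y down, z forward; pixel columns grow to the right and rows downward; lengths in mm; the calibration is good to about 2 mm. The wrist camera is an equidistant fisheye: a pixel r from the principal point sees the ray r / f radians off the axis. A picture is of the moment at which its call begins. There is no depth.
- ctrl.finish_job(): hands the job in; it is judged then, once.
Trained networks look in a picture, given as the dict that the camera call returned (one of the last four; its "shot" number tells which), for a name from the list of things; names that differ only in an ending like _2 or _b are one class to them, and where a whole thing is asked for, a point or a joint stands for the part that bears it (a point fixed in the world has none). Each returns a list of dicts, best first, with "score" (0 to 1); they miss things now and then, are a little off and sometimes report something else, mostly with a low value. They report only what shows in the picture. A call takes as long as a camera call.
- ctrl.recognise(picture, thing): "centre" ([column, row] in pixels, amid what is visible of it).
The state is a dict: "clock": time; "qpos": joint angles; "qd": joint speeds; "tau": joint torques, N m; "eef_pos": TCP position; "tool_rot": TCP orientation; "force": force on the tool from outside, world axes, zero at the start; "torque": the same for the moment, N m; "width": finger opening in mm; "gripper_force": force on a finger pad.
Only numpy, scipy, OpenCV 4.12 (cv2) and the standard library are available. Lean on these libraries where they do the work, as an engineer would, in place of code of your own. Each camera call takes 0.05 s, during which the arm holds its last target. There are 200 camera calls.

TASK

Lock the vial tray to its dock: with one fingertip press the spring safety catch (the long flat pad beside the bolt) down and hold it down, while the other fingertip pushes the upright plate of the bolt towards the tray until the bolt is fully home through the tray's eye. Then let go so that the catch springs back up and locks the bolt, and leave everything clear. Only the catch and bolt need touching; nothing is picked up, and the tray, bottle, jar and screwdriver stay where they are.

Things in the scene. Friction and masses are not known exactly. Their poses are not given: they have to be found in the camera images.
- dock: Aluminium dock plate 200 x 300 x 8 mm fixed to the bench. Origin: on the bench (z = 0) below the bolt's centre line; the plate reaches 95 mm to -y, 205 mm to +y. Its +y is the way the bolt slides, towards the tray; z up; the catch pad lies on the -x side of the bolt. In this frame: bolt bar 12 x 12 mm at x = 0, top z = 40 mm; fixed staple round its nose at y = 46 to 54, top z = 48 mm.
- bolt_push_face (a point): Middle of the face to push on the bolt's upright steel plate, the face away from the tray (towards dock -y); moves with the bolt. Plate: 36 mm wide (dock x -10 to 26), 8 mm thick along y, from z = 40 to 86 mm. This point: dock x = 8, z = 68 mm, y = -12 mm when the bolt is drawn back. Free space behind it (-y) above z = 40 mm. Axes as the dock's.
- catch_top (a point): Centre of the top of the catch's flat black pad, 30 mm wide (dock x -77 to -47) and 84 mm long (dock y -46 to 38), top at z = 58 mm when up; goes straight down with the catch. Press it anywhere along its length; a fingertip may slide along it while pressing. Pad and bolt plate are 37 mm apart between nearest edges, 70 mm between centre lines. Axes as the dock's.
- catch (a joint): How far the catch is pressed down, m: 0 up (blocks the bolt), 0.010 on its lower stop. The spring pushes back with 3 N at the top, 7 N at the stop. The bolt passes only while the catch is down by more than 0.005 (0.007 to 0.009 is good); let go part-way, the catch rises into the next notch and blocks it again.
- bolt (a joint): How far the bolt has slid towards the tray, m: 0 drawn back, 0.040 fully home on its end stop; starts at 0 to 0.003 and is blocked by the raised catch at about 0.0035. Friction about 2.5 N, no spring. Once it is home and the catch is let go, the catch springs up and locks it.
- tray_eye (a point): Middle of the eye, 20 mm wide, of the steel hasp on the tray's side; the bolt's nose slides through it into a slot in the tray; at dock x = 0, y = 69, z = 34 mm. The loose grey vial tray (180 mm along dock x, 120 along y, 28 high, vial caps to 42 mm, hasp to 44 mm above its underside, about 0.8 kg) stands between lips on the dock, underside z = 8 mm. Leave it alone.
- flask_mid (a point): Centre (half-way up) of the amber bottle, 56 mm across and 115 mm tall, on the bench near the dock. Leave it alone.
- jar_mid (a point): Centre (half-way up) of a small glass jar with white cap, 38 mm across and 60 mm tall, on the bench near the dock. Leave it alone.
- driver: Screwdriver, 160 mm long, lying on the bench beyond the dock along its own x axis; origin at the middle of its underside. Leave it alone.

How it is judged:
By the outcome, as a careful person would: the job done as asked, in the order asked, and still so for the second after the job is handed in, with the robot touching nothing.
It also fails if it takes over 32 s, if anything falls off the work surface, if the arm or the gripper's body presses on something with over 40 N, if the wrist force passes 120 N, or if a joint passes its speed limit or range.

## Working session

There is one attempt and no reset: what is moved stays moved. The work goes in short steps, Python scripts to look and compute and a tool call to move; the robot and the scene stay as the last step left them, time stands still between calls to the robot, and variables do not carry over. Pictures are saved under pics/ and viewed, at most 10 in all, crops included, and the job is handed in when it is done.

Besides the shell and the picture viewer there is one more tool, called after ">>>" as name(argument=value, ...), one argument or row to a line, values as JSON. step_arm: Moves the arm, as the interface text tells. Shift numbers are shares of 150 mm and turn numbers shares of 45 degrees, none past 1 either way. Its arguments: {"type":"object","properties":{"series":{"type":"array","items":{"type":"array","items":{"type":"array","items":{"type":"number","minimum":-1,"maximum":1}}}}},"required":["series"]}

```bash
mkdir -p pics; cat > h.py <<'E'
import numpy as np, cv2
from cell import ctrl
def ray(p,uv):
    R=np.array(p["R"]);t=np.array(p["t"])
    x=(uv[0]-p["cx"])/p["fx"];y=(uv[1]-p["cy"])/p["fy"]
    return -R.T@t, R.T@np.array([x,y,1.])
def onz(p,uv,z):
    c,d=ray(p,uv); return c+d*(z-c[2])/d[2]
def proj(p,X):
    c=np.array(p["R"])@X+np.array(p["t"]); return [p["fx"]*c[0]/c[2]+p["cx"],p["fy"]*c[1]/c[2]+p["cy"]]
E
python3 - <<'E'
from h import *
s=ctrl.read_state();print(s["eef_pos"],s["tool_rot"],s["clock"],s["width"])
for n in("top","scene"):
    p=ctrl.get_image(n);cv2.imwrite(f"pics/{n}0.png",cv2.resize(p["img"][:,:,::-1],(800,600),interpolation=cv2.INTER_CUBIC))
    c,_=ray(p,(0,0));print(n,p["fx"],c.round())
    for th,z in(("dock",8),("bolt_push_face",68),("catch_top",58),("tray_eye",34),("flask_mid",57),("jar_mid",30),("driver",10)):
        for r in ctrl.recognise(p,th)[:2]: print(th,np.round(r["centre"],1),round(r["score"],2),onz(p,r["centre"],z).round(1))
E
```

```text
[ 146.68986419 -632.6033825   230.40210565] [-3.13971465e+00  1.42938461e-05  2.27807900e-01] 0.0 85.47427565514349
top 500.9179485856915 [474. -42. 867.]
dock [312.6 233.9] 0.77 [583.6 -84.6   8. ]
bolt_push_face [313.9 230.7] 0.83 [581.1 -83.8  68. ]
catch_top [291.4 262.4] 0.9 [531.1 -47.6  58. ]
tray_eye [237.8 193.9] 0.86 [649.   43.1  34. ]
flask_mid [387.7 304.5] 0.71 [ 465.1 -199.    57. ]
jar_mid [400.5 245.2] 0.63 [ 561.7 -229.1   30. ]
driver [325.3 150.7] 0.87 [ 731.6 -108.7   10. ]
scene 409.60974658995553 [ 807. -388.  561.]
dock [248.3 244.6] 0.83 [587.4 -82.1   8. ]
bolt_push_face [245.5 230.4] 0.9 [593.9 -96.   68. ]
catch_top [231.1 201.9] 0.64 [539.2 -54.3  58. ]
tray_eye [320.6 203.3] 0.65 [657.   36.1  34. ]
flask_mid [130.5 251.4] 0.65 [ 466.2 -206.7   57. ]
jar_mid [178.8 300.5] 0.75 [ 563.1 -224.4   30. ]
driver [326.4 296.6] 0.61 [ 737.4 -102.3   10. ]
```

View pics/top0.png

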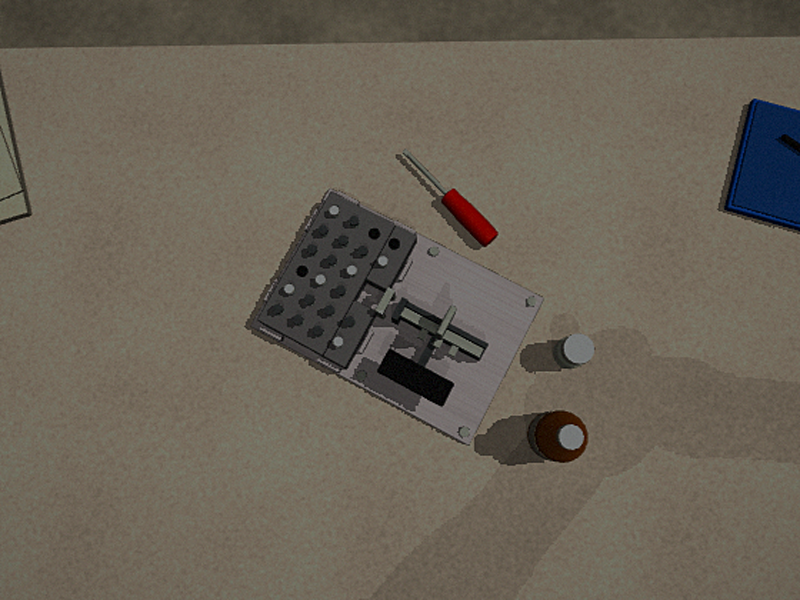

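View pics/scene0.png

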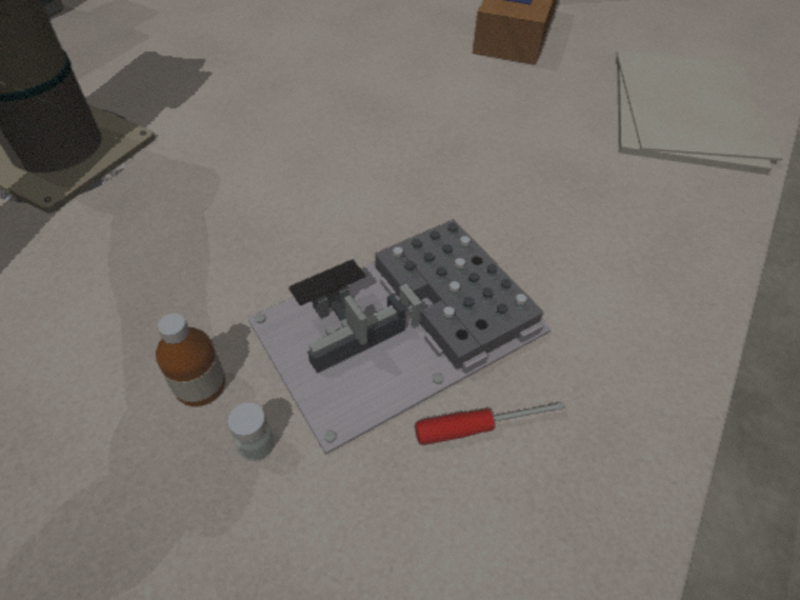

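Top view (800x600): dock corners are at about (330,190), (543,297), (467,444) and (247,325). The pad corners are (388,349), (453,381), (444,405) and (378,370), and the bolt plate is near (448,320). The bottle and jar are at (560,437) and (574,350), beyond the -y edge.

```bash
python3 - <<'E'
from h import *
from scipy.optimize import least_squares
k=0.7
T=ctrl.get_image("top"); S=ctrl.get_image("scene")
D=lambda x,y,z:(x,y,z)
obs=[(T,D(100,205,8),(330,190)),(T,D(100,-95,8),(543,297)),(T,D(-100,-95,8),(467,444)),(T,D(-47,38,58),(388,349)),(T,D(-47,-46,58),(453,381)),(T,D(-77,-46,58),(444,405)),(T,D(-77,38,58),(378,370)),
(S,D(-100,-95,8),(249,320)),(S,D(100,-95,8),(329,450)),(S,D(100,205,8),(548,328)),(S,D(-77,38,58),(353,262)),(S,D(-77,-46,58),(289,290)),(S,D(-47,-46,58),(299,304)),(S,D(-47,38,58),(367,278))]
def w(q,P):
    c,s=np.cos(q[2]),np.sin(q[2]); return np.array([q[0]+c*P[0]-s*P[1],q[1]+s*P[0]+c*P[1],P[2]])
f=lambda q:np.concatenate([np.array(proj(p,w(q,P)))-k*np.array(uv) for p,P,uv in obs])
r=least_squares(f,[590,-80,-1],loss="soft_l1");q=r.x
print(q,np.degrees(q[2]));print(f(q).reshape(-1,2).round(1).tolist())
for n,P in(("catch",(-62,-4,58)),("push",(8,-12,68)),("tcp0",(-27,-31,58))):print(n,w(q,P).round(1))
np.save("q.npy",q)
c,s=np.cos(q[2]),np.sin(q[2])
for n,v in(("flask",(465.5,-202)),("jar",(562,-227))):
    d=np.array(v)-q[:2];print(n,[c*d[0]+s*d[1],-s*d[0]+c*d[1]])
E
```

```text
[ 5.86824455e+02 -7.19156697e+01 -4.84474250e-01] -27.75832979539916
[[-1.7, -2.3], [0.4, -1.3], [1.5, -0.1], [0.5, -1.6], [1.3, 0.3], [-1.0, 0.2], [-1.2, 0.1], [-1.5, -1.4], [-1.6, 2.6], [3.3, -0.2], [0.0, -2.6], [-0.8, -2.2], [0.5, 0.5], [-0.7, -2.2]]
catch [530.1 -46.6  58. ]
push [588.3 -86.3  68. ]
tcp0 [548.5 -86.8  58. ]
flask [np.float64(-46.77653932537736), np.float64(-171.6202541216544)]
jar [np.float64(50.26181392098865), np.float64(-148.79903594134055)]
```

>>> step_arm(
  series=[
    [[0, 0, 0, 0.229, -0.196, 0, 0.35], [0, 0, 0, 0.229, -0.196, 0, 0.35], [0, 0, 0, 0.229, -0.196, 0, 0.35], [0, 0, 0, 0.229, -0.196, 0, 0.35], [0, 0, 0, 0.229, -0.196, 0, 0.35], [0, 0, 0, 0.229, -0.196, 0, 0.35], [0, 0, 0, 0.229, -0.196, 0, 0.35], [0, 0, 0, 0.229, -0.196, 0, 0.35], [0, 0, 0, 0.229, -0.196, 0, 0.35], [0, 0, 0, 0.229, -0.196, 0, 0.35], [0, 0, 0, 0.229, -0.196, 0, 0.35], [0, 0, 0, 0.229, -0.196, 0, 0.35]],
  ],
)

```text
clock: 2.1
eef_pos: [469.8, -194.9, 231.6]
tool_rot: [3.141, -0.001, 0.228]
force: [0.5, -0.5, 0.6]
width: 55.7
gripper_force: 0.0
```

>>> step_arm(
  series=[
    [[0, 0, 0, 0.229, -0.196, 0, 0.35], [0, 0, 0, 0.229, -0.196, 0, 0.35], [0, 0, 0, 0.229, -0.196, 0, 0.35], [0, 0, -0.182, 0, 0, 0, 0.35], [0, 0, -0.182, 0, 0, 0, 0.35], [0, 0, -0.182, 0, 0, 0, 0.35], [0, 0, -0.182, 0, 0, 0, 0.35], [0, 0, -0.182, 0, 0, 0, 0.35], [0, 0, -0.182, 0, 0, 0, 0.35], [0, 0, 0, 0, 0, 0.3, 0.35], [0, 0, 0, 0, 0, 0.3, 0.35], [0, 0, 0, 0, 0, 0, 0.35]],
  ],
)

```text
clock: 3.3
eef_pos: [544.8, -87.1, 136.6]
tool_rot: [-3.131, 0.004, 1.085]
force: [-1.3, -0.1, 0.4]
width: 55.2
gripper_force: 0.0
```

```bash
python3 - <<'E'
from h import *
q=np.load("q.npy")
s=ctrl.read_state();d=np.array(s["eef_pos"])[:2]-q[:2];c,sn=np.cos(q[2]),np.sin(q[2])
print("tcp dock",[c*d[0]+sn*d[1],-sn*d[0]+c*d[1]],s["eef_pos"],s["tool_rot"],s["force"])
W=ctrl.get_image("wrist");S=ctrl.get_image("scene")
a=cv2.resize(W["img"][:,:,::-1],(800,600),interpolation=cv2.INTER_CUBIC)
cv2.imwrite("pics/w1.png",a)
b=S["img"][:,:,::-1]; b=cv2.resize(b[130:280,140:340],(800,600),interpolation=cv2.INTER_CUBIC);cv2.imwrite("pics/s1.png",b)
print(W["fx"],W["cx"],W["cy"],np.array(W["R"]).round(3).tolist(),W["t"])
for th in("bolt_push_face","catch_top","tray_eye"):
    for r in ctrl.recognise(W,th)[:1]:
        u=(np.array(r["centre"])-[W["cx"],W["cy"]])/W["fx"];n=np.linalg.norm(u)
        dc=np.r_[u/n*np.sin(n),np.cos(n)];R=np.array(W["R"]);C=-R.T@np.array(W["t"]);dw=R.T@dc
        z={"b":68,"c":58,"t":34}[th[0]];X=C+dw*(z-C[2])/dw[2];e=X[:2]-q[:2]
        print(th,r["centre"],r["score"],X.round(1),"dock",[c*e[0]+sn*e[1],-sn*e[0]+c*e[1]])
E
```

```text
tcp dock [np.float64(-30.114414458901525), np.float64(-33.0387091063985)] [544.78805552 -87.12669903 136.6199141 ] [-3.13125107  0.00413147  1.08542154] [-1.32753132 -0.12576663  0.43556778]
325.19226210127806 276.1207736452874 207.77258449073452 [[0.885, -0.466, -0.011], [-0.444, -0.851, 0.279], [-0.14, -0.242, -0.96]] [-519.54158128  158.81832386  342.8503346 ]
bolt_push_face [314.1, 176.3] 0.86 [579.9 -69.3  68. ] dock [np.float64(-7.35866863813459), np.float64(-0.9228319140402093)]
catch_top [234.3, 164.2] 0.55 [535.1 -38.4  58. ] dock [np.float64(-61.40916756407585), np.float64(5.605734468790313)]
tray_eye [314.3, 36.5] 0.96 [629.4  18.7  34. ] dock [np.float64(-4.499916898071348), np.float64(100.0408215546028)]
```

View pics/w1.png

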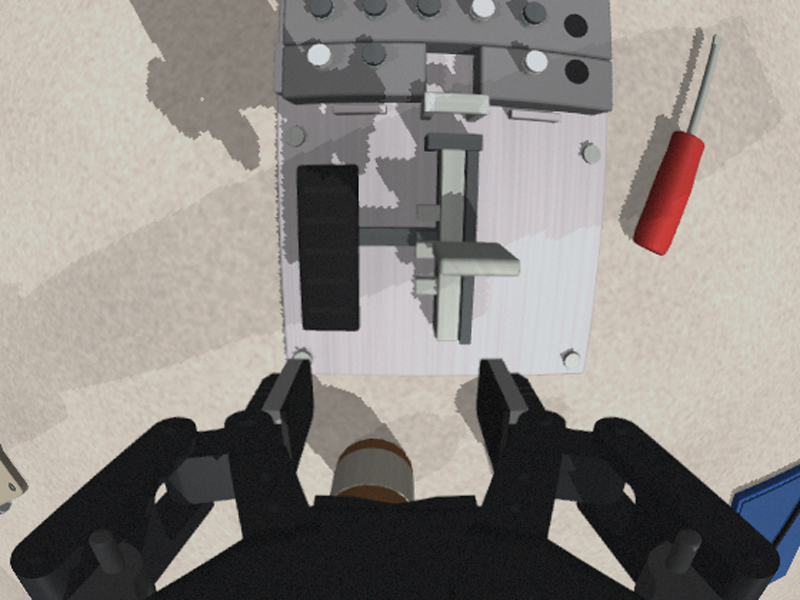

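View pics/s1.png

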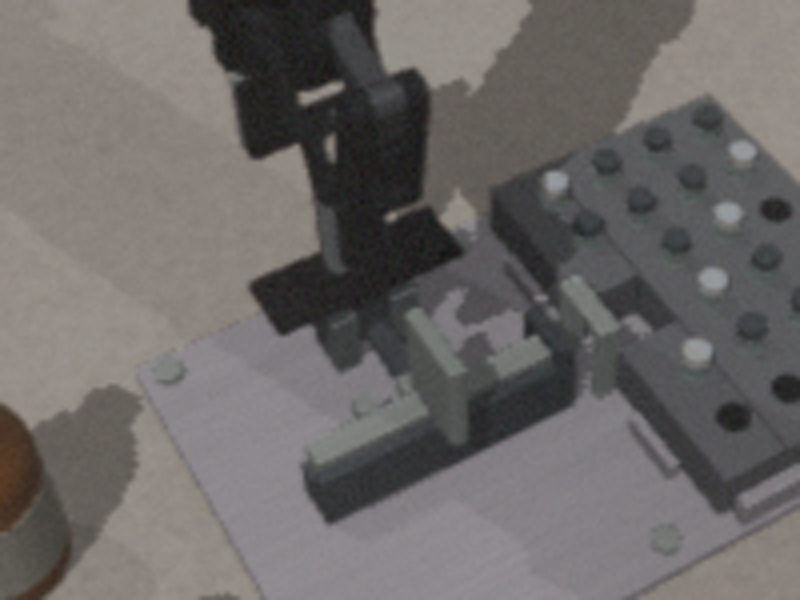

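```bash
python3 - <<'E'
from h import *
q=np.load("q.npy");c,sn=np.cos(q[2]),np.sin(q[2])
W=ctrl.get_image("wrist");R=np.array(W["R"]);C=-R.T@np.array(W["t"]);s=ctrl.read_state()
e=np.array(s["eef_pos"])[:2]-q[:2];print("tcp",c*e[0]+sn*e[1],-sn*e[0]+c*e[1],s["eef_pos"],s["force"])
for n,uv,z in(("pad-77,38",(299,167),58),("pad-47,38",(357,166),58),("pad-47,-46",(358,330),58),("pad-77,-46",(302,329),58),("plateL-10",(439,260),86),("plateR26",(519,262),86),("corner100,-95",(585,374),8),("corner-100,-95",(287,374),8)):
    u=(np.array(uv)*.7-[W["cx"],W["cy"]])/W["fx"];m=np.linalg.norm(u);d=R.T@np.r_[u/m*np.sin(m),np.cos(m)]
    X=C+d*(z-C[2])/d[2];e=X[:2]-q[:2];print(n,np.round([c*e[0]+sn*e[1],-sn*e[0]+c*e[1]],1))
for w,sgn in(("L",-1),("R",1)):
  for z in(120,125,130,137):
    # predict inner fingertip pixel
    t=s["tool_rot"][2];X=np.r_[np.array(s["eef_pos"])[:2]+sgn*27.5*np.array([np.sin(t),-np.cos(t)]),z]
    v=R@X+np.array(W["t"]);th=np.arctan2(np.hypot(v[0],v[1]),v[2]);p=v[:2]/np.hypot(v[0],v[1])*th*W["fx"]+[W["cx"],W["cy"]];print(w,z,(p/.7).round())
E
```

```text
tcp -24.63208939505781 -30.389027827507753 [550.87354524 -87.33529873 143.64041808] [ 0.8380879  -0.02567254  0.18759593]
pad-77,38 [-72.7  41.9]
pad-47,38 [-44.   41.7]
pad-47,-46 [-44.8 -42.5]
pad-77,-46 [-74.7 -42.1]
plateL-10 [-6.2  0.4]
plateR26 [30.3 -0.2]
corner100,-95 [108.5 -95.2]
corner-100,-95 [-97.9 -92.6]
L 120 [327. 355.]
L 125 [326. 360.]
L 130 [324. 365.]
L 137 [321. 373.]
R 120 [468. 355.]
R 125 [470. 360.]
R 130 [472. 365.]
R 137 [475. 373.]
```

The wrist view confirms the dock fit to about 3 mm: pad at left (299–358, 165–330), plate top strip at rows 258–275, fingertips at about (300,365) and (490,365). In the dock frame the fingers line up with the pad and with the space behind the plate, so I'm going down.

>>> step_arm(
  series=[
    [[0, 0, 0, 0, -0.01, 0.1, 0.35], [0, 0, 0, 0, 0, 0.1, 0.35], [0, 0, 0, 0, 0, 0.1, 0.35], [0, 0, 0, 0, 0, 0.1, 0.35], [0, 0, 0, 0, 0, 0.08, 0.35], [0, 0, 0, 0, 0, 0, 0.35], [0, 0, 0, 0, 0, 0, 0.35], [0, 0, 0, 0, 0, 0, 0.35]],
  ],
)

```text
clock: 4.4
eef_pos: [548.6, -86.6, 70.3]
tool_rot: [3.14, -0.001, 1.085]
force: [0.1, 0.1, 0.8]
width: 55.8
gripper_force: 0.0
```

```bash
cat > st.py <<'E'
from h import *
q=np.load("q.npy");c,sn=np.cos(q[2]),np.sin(q[2])
s=ctrl.read_state();e=np.array(s["eef_pos"])[:2]-q[:2];f=s["force"]
print("tcp dock",np.round([c*e[0]+sn*e[1],-sn*e[0]+c*e[1],s["eef_pos"][2]],1),"F dock",np.round([c*f[0]+sn*f[1],-sn*f[0]+c*f[1],f[2]],2),np.round(s["tool_rot"],3),s["clock"])
E
python3 st.py; python3 - <<'E'
from h import *
W=ctrl.get_image("wrist");S=ctrl.get_image("scene")
a=cv2.resize(W["img"][100:310,140:420,::-1],(560,420));b=cv2.resize(S["img"][150:270,170:310,::-1],(490,420))
cv2.imwrite("pics/m2.png",cv2.resize(np.hstack([a,b]),(800,320)))
E
```

```text
tcp dock [-27.  -30.8  70.3] F dock [0.01 0.12 0.84] [ 3.140e+00 -1.000e-03  1.085e+00] 4.4
```

View pics/m2.png

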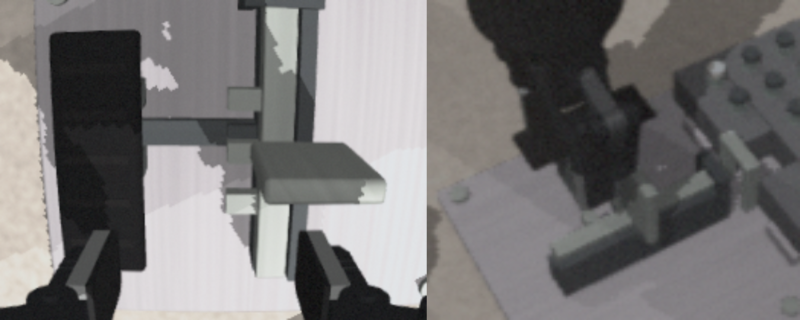

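The left fingertip is over the pad's rear half, and the right one is behind the middle of the plate with a small gap. Next I'll lower in small steps and watch the force.

>>> step_arm(
  series=[
    [[0, 0, 0, 0, 0, 0.04, 0.35], [0, 0, 0, 0, 0, 0.02, 0.35], [0, 0, 0, 0, 0, 0, 0.35], [0, 0, 0, 0, 0, 0, 0.35]],
  ],
)

```text
clock: 4.9
eef_pos: [547.7, -86.5, 60.1]
tool_rot: [-3.141, 0.0, 1.086]
force: [-0.6, 0.5, -0.2]
width: 55.4
gripper_force: 0.0
```

>>> step_arm(
  series=[
    [[0, 0, 0, 0, 0, 0.02, 0.35], [0, 0, 0, 0, 0, 0, 0.35], [0, 0, 0, 0, 0, 0, 0.35]],
  ],
)

```text
clock: 5.2
eef_pos: [547.8, -86.5, 57.2]
tool_rot: [-3.141, 0.0, 1.086]
force: [0.0, -0.0, -0.2]
width: 55.3
gripper_force: 0.0
```

>>> step_arm(
  series=[
    [[0, 0, 0, 0, 0, 0.02, 0.35], [0, 0, 0, 0, 0, 0, 0.35], [0, 0, 0, 0, 0, 0, 0.35]],
  ],
)

```text
clock: 5.5
eef_pos: [547.8, -86.5, 54.2]
tool_rot: [-3.141, 0.0, 1.085]
force: [0.3, -0.1, 0.1]
width: 55.4
gripper_force: 0.0
```

>>> step_arm(
  series=[
    [[0, 0, 0, 0, 0, 0.02, 0.35], [0, 0, 0, 0, 0, 0, 0.35], [0, 0, 0, 0, 0, 0, 0.35]],
  ],
)

```text
clock: 5.8
eef_pos: [547.9, -86.6, 51.5]
tool_rot: [3.141, 0.0, 1.085]
force: [-1.2, -0.7, 3.1]
width: 55.6
gripper_force: 1.7
```

Contact at TCP z of about 52 (3.1 N). Pressing on to about 6 N.

>>> step_arm(
  series=[
    [[0, 0, 0, 0, 0, 0.02, 0.35], [0, 0, 0, 0, 0, 0.014, 0.35], [0, 0, 0, 0, 0, 0, 0.35], [0, 0, 0, 0, 0, 0, 0.35], [0, 0, 0, 0, 0, 0, 0.35]],
  ],
)

```text
clock: 6.3
eef_pos: [547.9, -86.6, 46.3]
tool_rot: [3.142, 0.0, 1.085]
force: [-0.4, -0.6, 5.5]
width: 55.3
gripper_force: 2.7
```

```bash
python3 st.py; python3 st.py
```

```text
tcp dock [-27.7 -31.1  46.3] F dock [-0.06 -0.74  5.45] [3.142 0.    1.085] 6.3
tcp dock [-27.7 -31.1  46.3] F dock [-0.06 -0.74  5.45] [3.142 0.    1.085] 6.3
```

>>> step_arm(
  series=[
    [[0, 0, 0, 0, 0, 0.012, 0.35], [0, 0, 0, 0, 0, 0, 0.35], [0, 0, 0, 0, 0, 0, 0.35]],
  ],
)

```text
clock: 6.6
eef_pos: [547.9, -86.6, 44.5]
tool_rot: [3.142, 0.0, 1.085]
force: [-1.0, 0.5, 6.5]
width: 55.6
gripper_force: 3.1
```

>>> step_arm(
  series=[
    [[0, 0, 0, 0.03, 0, 0, 0.35], [0, 0, 0, 0.02, 0, 0, 0.35], [0, 0, 0, 0.02, 0, 0, 0.35], [0, 0, 0, 0, 0, 0, 0.35]],
  ],
)

```text
clock: 7.0
eef_pos: [552.1, -78.9, 44.4]
tool_rot: [-3.141, 0.003, 1.085]
force: [-2.2, -3.0, 6.2]
width: 55.8
gripper_force: 3.1
```

```bash
python3 st.py
```

```text
tcp dock [-27.5 -22.4  44.4] F dock [-0.53 -3.72  6.23] [-3.141e+00  3.000e-03  1.085e+00] 7.0
```

>>> step_arm(
  series=[
    [[0, 0, 0, 0.03, 0, 0, 0.35], [0, 0, 0, 0.03, 0, 0, 0.35], [0, 0, 0, 0.03, 0, 0, 0.35], [0, 0, 0, 0, 0, 0, 0.35]],
  ],
)

```text
clock: 7.4
eef_pos: [557.9, -68.0, 44.4]
tool_rot: [-3.141, 0.004, 1.084]
force: [-2.8, -4.0, 6.6]
width: 55.3
gripper_force: 3.7
```

```bash
python3 st.py
```

```text
tcp dock [-27.5 -10.   44.4] F dock [-0.61 -4.81  6.55] [-3.141  0.004  1.084] 7.4
```

The bolt is moving (4.8 N is pad friction plus bolt friction, with no block). Carrying on.

>>> step_arm(
  series=[
    [[0, 0, 0, 0.03, 0, 0, 0.35], [0, 0, 0, 0.03, 0, 0, 0.35], [0, 0, 0, 0.03, 0, 0, 0.35], [0, 0, 0, 0.03, 0, 0, 0.35], [0, 0, 0, 0.02, 0, 0, 0.35], [0, 0, 0, 0, 0, 0, 0.35], [0, 0, 0, 0, 0, 0, 0.35]],
  ],
)

```text
clock: 8.1
eef_pos: [567.7, -49.7, 44.4]
tool_rot: [-3.141, 0.004, 1.084]
force: [-1.9, -6.1, 6.9]
width: 55.8
gripper_force: 3.7
```

```bash
python3 st.py
```

```text
tcp dock [-27.3  10.8  44.4] F dock [ 1.2  -6.28  6.86] [-3.141  0.004  1.084] 8.1
```

>>> step_arm(
  series=[
    [[0, 0, 0, 0.02, 0, 0, 0.35], [0, 0, 0, 0.02, 0, 0, 0.35], [0, 0, 0, 0, 0, 0, 0.35], [0, 0, 0, 0, 0, 0, 0.35]],
  ],
)

```text
clock: 8.5
eef_pos: [570.4, -44.6, 44.4]
tool_rot: [-3.141, 0.004, 1.084]
force: [-2.0, -6.2, 6.2]
width: 55.3
gripper_force: 3.9
```

```bash
python3 st.py
```

```text
tcp dock [-27.2  16.5  44.4] F dock [ 1.12 -6.46  6.2 ] [-3.141  0.004  1.084] 8.5
```

>>> step_arm(
  series=[
    [[0, 0, 0, 0.02, 0, 0, 0.35], [0, 0, 0, 0, 0, 0, 0.35], [0, 0, 0, 0, 0, 0, 0.35]],
  ],
)

```text
clock: 8.8
eef_pos: [570.7, -44.0, 44.4]
tool_rot: [-3.14, 0.007, 1.082]
force: [-4.2, -9.0, 8.8]
width: 55.9
gripper_force: 6.2
```

```bash
python3 st.py
```

```text
tcp dock [-27.2  17.2  44.4] F dock [ 0.52 -9.91  8.84] [-3.14   0.007  1.082] 8.8
```

>>> step_arm(
  series=[
    [[0, 0, 0, 0.02, 0, 0, 0.35], [0, 0, 0, 0, 0, 0, 0.35], [0, 0, 0, 0, 0, 0, 0.35]],
  ],
)

```text
clock: 9.1
eef_pos: [570.7, -43.9, 44.4]
tool_rot: [-3.139, 0.011, 1.079]
force: [-6.6, -14.1, 11.4]
width: 55.3
gripper_force: 8.7
```

```bash
python3 st.py;python3 - <<'E'
from h import *
W=ctrl.get_image("wrist");S=ctrl.get_image("scene")
a=cv2.resize(W["img"][70:280,140:420,::-1],(560,420));b=cv2.resize(S["img"][150:270,170:310,::-1],(490,420))
cv2.imwrite("pics/m3.png",cv2.resize(np.hstack([a,b]),(800,320)))
E
```

```text
tcp dock [-27.3  17.3  44.4] F dock [  0.74 -15.59  11.37] [-3.139  0.011  1.079] 9.1
```

View pics/m3.png

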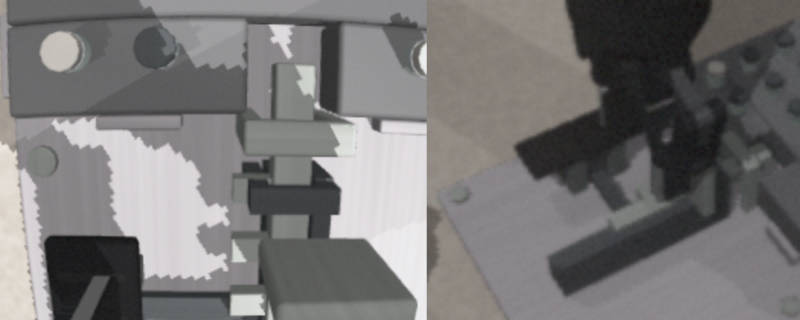

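The hard stop is at dock y = 17.3, where I expected it, and the bolt's nose (at about (295,80)) is through the eye. I'll ease off the push and lift straight up.

>>> step_arm(
  series=[
    [[0, 0, 0, -0.02, 0, 0, 0.35], [0, 0, 0, 0, 0, 0, 0.35], [0, 0, 0, 0, 0, -0.04, 0.35], [0, 0, 0, 0, 0, -0.06, 0.35], [0, 0, 0, -0.03, 0, -0.06, 0.35], [0, 0, 0, -0.03, 0, -0.2, 0.35], [0, 0, 0, 0, 0, -0.3, 0.35], [0, 0, 0, -0.2, 0, -0.3, 0.35], [0, 0, 0, -0.3, 0, 0, 0.35], [0, 0, 0, -0.3, 0, 0, 0.35], [0, 0, 0, 0, 0, 0, 0.35], [0, 0, 0, 0, 0, 0, 0.35]],
  ],
)

```text
clock: 10.4
eef_pos: [513.8, -151.9, 185.2]
tool_rot: [3.141, -0.001, 1.083]
force: [0.9, 1.2, 1.1]
width: 55.3
gripper_force: 0.0
```

```bash
python3 st.py;python3 - <<'E'
from h import *
W=ctrl.get_image("wrist");S=ctrl.get_image("scene")
a=cv2.resize(W["img"][20:230,140:420,::-1],(560,420));b=cv2.resize(S["img"][140:270,170:320,::-1],(490,420),interpolation=cv2.INTER_CUBIC)
cv2.imwrite("pics/m4.png",cv2.resize(np.hstack([a,b]),(800,320)))
E
```

```text
tcp dock [ -27.4 -104.8  185.2] F dock [0.23 1.45 1.11] [ 3.141e+00 -1.000e-03  1.083e+00] 10.4
```

View pics/m4.png

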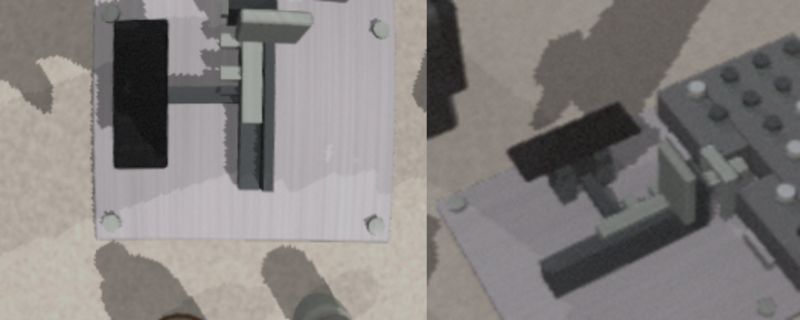

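The plate is at the staple and the nose is through the eye. I'll check the catch is fully up by template-matching the pad against the first picture: 10 mm would show as about 4 px.

```bash
python3 - <<'E'
from h import *
q=np.load("q.npy");c,s=np.cos(q[2]),np.sin(q[2])
S=ctrl.get_image("scene");g=cv2.resize(S["img"][:,:,::-1],(800,600),interpolation=cv2.INTER_CUBIC);o=cv2.imread("pics/scene0.png")
P=lambda z:np.array(proj(S,np.array([q[0]-62*c+4*s,q[1]-62*s-4*c,z])))/.7
print("10mm drop px",P(48)-P(58))
x0,y0,x1,y1=284,258,340,308   # -y end of pad
r=cv2.matchTemplate(g[y0-15:y1+15,x0-15:x1+15],o[y0:y1,x0:x1],cv2.TM_CCOEFF_NORMED);_,v,_,l=cv2.minMaxLoc(r);print(v,l[0]-15,l[1]-15)
E
```

```text
10mm drop px [0.63977999 5.71416779]
0.9578027725219727 0 0
```

The pad is back at its original height (0 px shift), so the catch is up and the bolt is locked.

```bash
python3 -c "
from cell import ctrl
print(ctrl.finish_job())"
```

```text
the job is handed in; nothing more can be done
None
```

The bolt is fully home through the tray's eye and locked by the catch, which sprang back to its original height. The arm is clear, and the job was handed in at about 10.5 s on the robot's clock.

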